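Close the tool case and hold its clasp block for screwing

TASK

Lower the lid of the plywood tool case gently until it is fully shut, then take the walnut clasp block, stand it on the bench square and centred against the black spring pad on the front of the case with its brass tongue reaching over the lid, and press it against the pad with a steady 10 newtons (about half of the pad's travel), so that a colleague can screw it on. Never push it with more than about 20 newtons, leave the other things where they are, and finish while still holding the block pressed like that: do not let go.

Things in the scene. Friction and masses are not known exactly. Their poses are not given: they have to be found in the camera images.
- case: open plywood box fixed to the bench, 140 (its x) x 200 (its y) x 72 mm high, walls 8 mm; origin under its centre, z up. Its front, with the pad, faces its own -x; the lid's hinge runs along its y on the opposite rim, at x = +70 mm, z = 72 mm. The front faces roughly the robot's left (world +y)
- lid (a joint): angle of the tan lid with brass corners, a 140 x 200 x 10 mm board: 0 = fully shut, lying on the box; it starts open at 1.0 to 1.35 rad and goes to 1.5. The hinge is stiff: the lid stays where it is left (about 0.2 N m to turn it, weight 0.2 kg). It is shut by pushing on its outer face near the free edge; 82 mm is the height of its outer face when shut
- lid_hinge (a point): point on the lid's hinge axis, midway along it, 72 mm above the bench
- lid_edge (a point): middle of the lid's free edge, on the outer face (the face on top when shut), 140 mm from the hinge axis
- pad (a joint): how far the black spring pad is pushed in: 0 = out, 0.012 m = stop. Its spring gives 1.67 N per mm, so 6 mm means 10 N
- pad_face (a point): centre of the black rubber face of the pad, 48 mm above the bench. The pad is 60 mm wide and reaches from 20 to 76 mm above the bench; it sticks 18 mm out of the middle of the case's front and slides straight into it (along the case's x); the point moves with it
- block: loose walnut clasp block standing on the bench: 36 (its x) x 46 (its y) x 88 mm high, with a brass tongue on top (20 wide, 4 thick, from x = -18 to +48 mm; total height 92 mm). Origin under the centre of the walnut, z up. Its +x face, the tongue's side, goes against the pad, its x along the case's x. 0.15 to 0.31 kg. Grip it across the 46 mm, 60 mm above the bench (pad level), so it does not tip
- tongue_tip (a point): free end of the brass tongue, on top of it: x = +48 mm, z = 92 mm in the frame of the block
- brayer: red-handled rubber hand roller, leave it alone; 170 long, 58 wide, 36 high; origin under it (mm)
- tape: roll of masking tape lying flat, leave it alone; 90 across, 24 high; origin under its centre (mm)
- ruler: 200 mm steel ruler lying flat, leave it alone; 200 x 28 x 4; origin under its centre (mm)
- glue: white glue bottle with a red cap, leave it alone; 54 across, 120 high; origin under its centre (mm)
- wax: flat brass-coloured wax tin, leave it alone; 68 across, 35 high; origin under its centre (mm)
- wallet: finished black wallet lying flat, leave it alone; 70 x 100 x 16; origin under its centre (mm)
- mallet: pale-headed mallet lying on its side, leave it alone; about 240 long, 100 wide and 52 high at the head; origin under it (mm)

How it is judged:
By the outcome, as a careful person would: the job done as asked, in the order asked, and still so for the second after the job is handed in, while the arm keeps its last pose, push and grip.
It also fails if it takes over 64 s, if anything falls off the work surface, if the arm or the gripper's body presses on something with over 40 N, if the wrist force passes 120 N, or if a joint passes its speed limit or range.

ROBOT

A 6-joint arm with a two-finger parallel gripper is mounted at the origin on the work surface. World frame = base frame: x ahead of the robot, y to its left, z up, the work surface at z = 0. Lengths are in m, angles in rad, forces in N, time in s.
With the tool pointing down it reaches from about 0.3 to 0.75 m from the base axis. Payload 8.5 kg.
Tool frame: the origin (TCP) lies midway between the tips of the shut fingers; the grasp point (between the pads) lies 19 mm behind it (env.grip_point_offset is the distance from the TCP to the grasp point, in m); z points along the fingers, y is the line along which they close (so a half turn about z gives the same grasp; the last joint's range is limited). The gripper opens to 88 mm and grips with 3 to 60 N. Pads are 18 mm wide; open, the fingers measure 123 mm over their backs; the gripper's body (75 mm by 187 mm) begins 45 mm behind the grasp point.
Start: joints at [0.91, 0.381, 1.297, -0, 1.464, -0.215], TCP at [0.237, 0.496, 0.239] pointing down, gripper open.
Joint ranges: [-3.11, 3.11], [-0.89, 2.33], [0.22, 2.48], [-1.42, 4.56], [0.17, 2.85], [-2.88, 2.88]. Speed limits (rad/s): [2.39, 2.39, 3.14, 3.14, 3.14, 3.14].

INTERFACE

Orientations are given as a 3x3 rotation matrix whose columns are the frame's x, y, z axes.
In Python, from cell import env, grab_frame, ticket gives the robot as it stands.
- The arm moves only by the tool send_rows, never from a script. Its argument "increments" is a list of rows, each an object of numbers: "fingers": the opening, from 0 (shut) to 1 (fully open); "dx", "dy", "dz": the shift along the tool's x, y, z normalised to -1 to 1, where 1 is 0.04 m; "roll": the turn about the tool's z normalised to -1 to 1, where 1 is 6 degrees. A call has 1 to 20 rows; each row shifts and turns the commanded pose from where the row before left it, along the tool's axes as they then stand; what a row does not reach is not made up. A row lasts 1/8 s, in which the tool goes at most 62.5 mm and 10.7 degrees, less where a joint would pass 70% of its speed; a pose out of reach is approached as far as the arm can. A call with a number of a shift or a turn outside -1 to 1 is refused whole. A call with a gripper value outside its range is refused whole. The fingers move at their own pace and stop on an object; "newtons" is the grip in N (left out, the last holds). Time passes only in rows, so rows that do not move let the fingers close. It gives the time, the measured TCP pose, the force, the opening and the grip force at its end, in the units of the state.
- env.read_state(): the state, without advancing time (a new reading comes with each control period).
- grab_frame(name): name is "scene" or "top" or "wrist"; returns a dict with "image" (480x640x3 uint8, red, green, blue), "mtx" (3x3 intrinsics, pixels), "D" ([k1, k2, p1, p2, k3] as OpenCV has them; the pictures are not rectified), "rvec" (rotation vector, rad) and "tvec" (3), from world to camera coordinates, as OpenCV has them. Camera axes: x right, y down, z forward; pixel columns grow to the right and rows downward; lengths in m; the calibration is good to about 2 mm. A picture is of the moment at which its call begins. There is no depth.
- ticket.sign_off(): hands the job in; it is judged then, once.
The state is a dict: "clock": time; "joint_positions": joint angles; "dq": joint speeds; "effort": joint torques, N m; "ee_pos": TCP position; "tcp_rot": TCP orientation; "ft_force": force on the tool from outside, world axes, zero at the start; "torque": the same for the moment, N m; "opening": finger opening in m; "grasp_force": force on a finger pad.
Only numpy, scipy, OpenCV 4.12 (cv2) and the standard library are available. Lean on these libraries where they do the work, as an engineer would, in place of code of your own. Each camera call takes 0.05 s, during which the arm holds its last target. There are 200 camera calls.

## Working session

There is one attempt and no reset: what is moved stays moved. The work goes in short steps, Python scripts to look and compute and a tool call to move; the robot and the scene stay as the last step left them, time stands still between calls to the robot, and variables do not carry over. Pictures are saved under pics/ and viewed, at most 13 in all, crops included, and the job is handed in when it is done.

Besides the shell and the picture viewer there is one more tool, called after "Emit:" by a JSON object that holds its "api" and its "payload", one argument or row to a line. send_rows: Moves the arm, as the interface text tells. Scaled input: -1 to 1 covers 0.04 m each way for a shift and 6 degrees each way for a turn. Its arguments: {"type":"object","properties":{"increments":{"type":"array","items":{"type":"object","properties":{"fingers":{"type":"number"},"dx":{"type":"number"},"dy":{"type":"number"},"dz":{"type":"number"},"roll":{"type":"number"}}}},"newtons":{"type":"number"}},"required":["increments"]}

```bash
mkdir -p pics; ls; cat > h.py <<'E'
import cv2, numpy as np
from cell import env, grab_frame, ticket
def save(n,f): cv2.imwrite('pics/'+f,cv2.cvtColor(n['image'],cv2.COLOR_RGB2BGR))
def ray(f,uv):
    R=cv2.Rodrigues(np.array(f['rvec'],float))[0]; t=np.array(f['tvec'],float).ravel()
    p=cv2.undistortPoints(np.array(uv,float).reshape(-1,1,2),np.array(f['mtx']),np.array(f['D'])).reshape(-1,2)
    d=np.c_[p,np.ones(len(p))]@R
    return -R.T@t,d
def onplane(f,uv,z):
    c,d=ray(f,uv); return c+d*((z-c[2])/d[:,2])[:,None]
def proj(f,P): return cv2.projectPoints(np.array(P,float).reshape(-1,1,3),np.array(f['rvec'],float),np.array(f['tvec'],float),np.array(f['mtx']),np.array(f['D']))[0].reshape(-1,2)
E
python3 - <<'E'
from h import *
import pickle
for n in ['scene','top']:
    f=grab_frame(n); save(f,n+'0.png'); pickle.dump(f,open(n+'0.pkl','wb')); print(n,ray(f,[[320,240]]))
s=env.read_state(); print(s['ee_pos'],s['tcp_rot'],s['clock'],s['opening'])
E
```

```text
pics
scene (array([ 1.20187237, -0.52134109,  1.4789973 ]), array([[-0.39426468,  0.34676177, -0.85123534]]))
top (array([0.24386267, 0.0192864 , 1.59878936]), array([[ 0.22736775, -0.00642799, -0.97381657]]))
[0.23700315 0.49605012 0.23824282] [[-9.02248569e-01  4.31215688e-01 -7.41282228e-04]
 [ 4.31216244e-01  9.02248121e-01 -9.37401202e-04]
 [ 2.64598393e-04 -1.16542183e-03 -9.99999286e-01]] 0.1 0.0882228407351032
```

View pics/scene0.png

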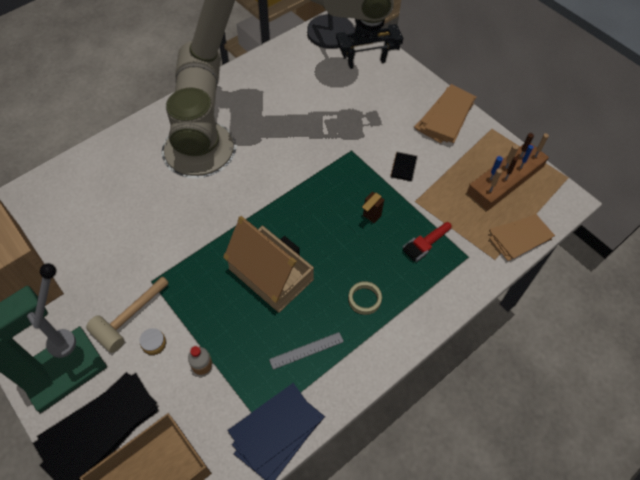

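View pics/top0.png

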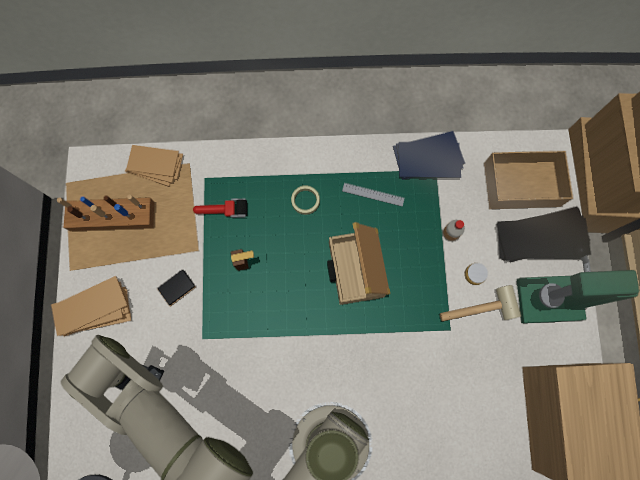

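The scene view shows the case near (270,265) with the pad at (290,245), and the block near (373,207). In the top view the case is at (352,265), the pad at (332,271), and the block at (242,260) with its tongue pointing right. I'll enlarge both objects.

```bash
python3 - <<'E'
from h import *
import pickle
t=pickle.load(open('top0.pkl','rb'))['image'];s=pickle.load(open('scene0.pkl','rb'))['image']
def c(i,x,y,w,h): return cv2.resize(i[y:y+h,x:x+w,::-1],(400,300),interpolation=cv2.INTER_CUBIC)
a=np.vstack([np.hstack([c(t,320,218,80,60+0),c(t,222,238,40,30)]),np.hstack([c(s,220,210,100,75),c(s,350,187,40,30)])])
a=np.clip(a.astype(float)*1.5,0,255).astype(np.uint8)
cv2.imwrite('pics/crop1.png',a)
E
```

```text
(no output)
```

View pics/crop1.png

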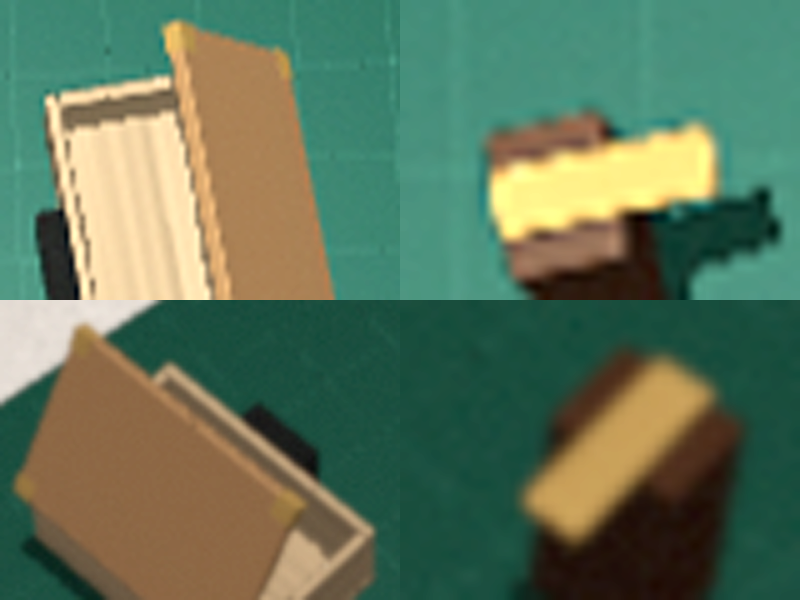

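The crops show the lid's outer face with its free edge at about top-view (354,223), the case's front rim corner at about (329,237), and the yellow tongue pointing at the case. Next I'll measure the corners with masks.

```bash
python3 - <<'E'
from h import *
import pickle
F={n:pickle.load(open(n+'0.pkl','rb')) for n in ['top','scene']}
R={'top':[(315,210,90,105),(225,240,40,30)],'scene':[(220,210,100,105),(352,187,40,40)]}
for n,f in F.items():
    hsv=cv2.cvtColor(f['image'],cv2.COLOR_RGB2HSV)
    for k,(x,y,w,h) in enumerate(R[n]):
        m=np.zeros(hsv.shape[:2],np.uint8)
        lo=(5,40,70) if k==0 else (15,100,100)
        m[y:y+h,x:x+w]=cv2.inRange(hsv,lo,(32,255,255))[y:y+h,x:x+w]
        c=max(cv2.findContours(m,0,cv2.CHAIN_APPROX_NONE)[0],key=cv2.contourArea)
        print(n,k,cv2.contourArea(c),cv2.approxPolyDP(c,2 if k==0 else 1.5,True).reshape(-1,2).tolist())
        if k==1:
            b=cv2.boxPoints(cv2.minAreaRect(c)); P=onplane(f,b,.092); print(b.round(1).tolist(),P.round(4).tolist(),P.mean(0))
            m=cv2.moments(m,True); print('centroid',onplane(f,[[m['m10']/m['m00'],m['m01']/m['m00']]],.092))
t=F['top']
a=np.clip(t['image'][210:315,310:410,::-1]*1.5,0,255).astype(np.uint8)
b=np.clip(F['scene']['image'][210:315,220:320,::-1]*1.5,0,255).astype(np.uint8)
cv2.imwrite('pics/crop2.png',cv2.resize(np.hstack([a,b]),(800,420),interpolation=cv2.INTER_CUBIC))
E
```

```text
top 0 3430.0 [[376, 228], [354, 222], [354, 234], [329, 237], [340, 303], [371, 299], [389, 293]]
top 1 136.5 [[252, 251], [232, 254], [232, 261], [252, 257]]
[[230.1999969482422, 254.39999389648438], [252.0, 249.60000610351562], [253.60000610351562, 256.79998779296875], [231.8000030517578, 261.6000061035156]] [[0.561, 0.2774, 0.092], [0.5735, 0.2123, 0.092], [0.5516, 0.2077, 0.092], [0.5391, 0.2726, 0.092]] [0.55631143 0.24252979 0.092     ]
centroid [[0.55589559 0.24304892 0.092     ]]
scene 0 4421.5 [[239, 216], [224, 257], [233, 270], [279, 311], [312, 279], [312, 266], [263, 226], [257, 229]]
scene 1 105.5 [[380, 196], [374, 194], [363, 207], [368, 209]]
[[362.0, 206.0], [376.0, 192.0], [380.5, 196.5], [366.5, 210.5]] [[0.5479, 0.2101, 0.092], [0.5368, 0.2749, 0.092], [0.5569, 0.274, 0.092], [0.5676, 0.2095, 0.092]] [0.55227556 0.24212925 0.092     ]
centroid [[0.55289789 0.24175893 0.092     ]]
```

View pics/crop2.png

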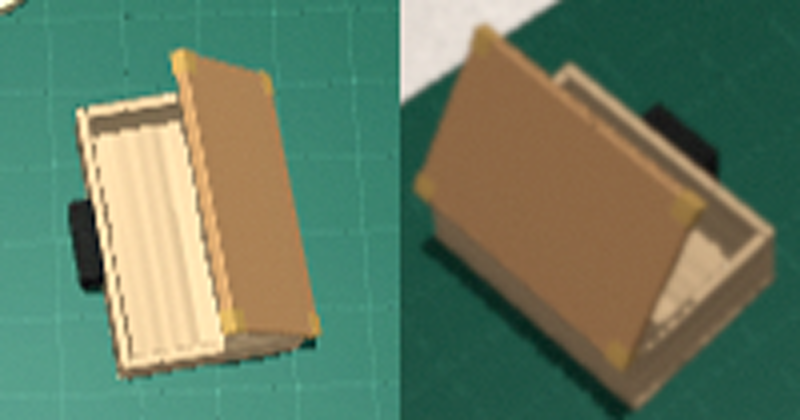

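The second crop shows the case's front rim corners at top-view (329,237) and (340,302), and at scene-view (261,226) and (313,268). The lid's free edge runs from (358,224) to (370,290) in the top view.

```bash
python3 - <<'E'
from h import *
import pickle
F={n:pickle.load(open(n+'0.pkl','rb')) for n in ['top','scene']}
t,s=F['top'],F['scene']
def tri(a,b):
    A=[];B=[]
    for f,p in((t,a),(s,b)):
        c,d=ray(f,[p]);d=d[0]/np.linalg.norm(d);M=np.eye(3)-np.outer(d,d);A.append(M);B.append(M@c)
    x=np.linalg.lstsq(np.vstack(A),np.hstack(B),rcond=None)[0]
    return x.round(4),np.linalg.norm(np.vstack(A)@x-np.hstack(B)).round(4)
pt=onplane(t,[[329.3,237],[340.5,302.7]],.072); ps=onplane(s,[[261.5,226.5],[313,268]],.072)
for p in(pt,ps):
    d=p[0]-p[1];L=np.linalg.norm(d); print(p.round(4).tolist(),'len',L,'ydir',d/L,'mid',p.mean(0))
print('rim',tri((329.3,237),(261.5,226.5)),tri((340.5,302.7),(313,268)))
print('free',tri((358,223.8),(241.3,217)),tri((370,290.5),(295.8,260)))
print('hinge',tri((377,230),(225,256.5)),tri((389,293),(275,300.5)))
E
```

```text
[[0.6087, -0.0192, 0.072], [0.409, -0.0446, 0.072]] len 0.20126626436718828 ydir [0.99203756 0.12594235 0.        ] mid [ 0.50883892 -0.03187952  0.072     ]
[[0.4104, -0.0479, 0.072], [0.6068, -0.0203, 0.072]] len 0.19839157492732484 ydir [-0.99031078 -0.13886885  0.        ] mid [ 0.50861122 -0.03407491  0.072     ]
rim (array([ 0.5393, -0.063 ,  0.2661]), np.float64(0.0759)) (array([ 0.4742,  0.0014, -0.1461]), np.float64(0.0976))
free (array([ 0.5479, -0.1255,  0.3712]), np.float64(0.0663)) (array([ 0.4915, -0.081 ,  0.0218]), np.float64(0.1013))
hinge (array([ 0.5555, -0.1866,  0.2702]), np.float64(0.071)) (array([ 0.4961, -0.1621, -0.127 ]), np.float64(0.0942))
```

```bash
python3 - <<'E'
from h import *
import pickle
F={n:pickle.load(open(n+'0.pkl','rb')) for n in ['top','scene']}
t,s=F['top'],F['scene']
def tri(a,b):
    A=[];B=[]
    for f,p in((t,a),(s,b)):
        c,d=ray(f,[p]);d=d[0]/np.linalg.norm(d);M=np.eye(3)-np.outer(d,d);A.append(M);B.append(M@c)
    x=np.linalg.lstsq(np.vstack(A),np.hstack(B),rcond=None)[0]
    return x.round(4),np.linalg.norm(np.vstack(A)@x-np.hstack(B)).round(4)
print('free',tri((358,223.8),(295.8,260)),tri((370,290.5),(241.3,217)))
print('hinge',tri((377,230),(275,300.5)),tri((389,293),(225,256.5)))
# block: tongue tip / rear edge in both
print('tongue tip mid',tri((252.5,253.5),(364.3,208.5)),'rear',tri((231.3,257.8),(377.5,194)))
s0=env.read_state();print(s0['ft_force'])
E
```

```text
free (array([ 0.6152, -0.0916,  0.2044]), np.float64(0.0089)) (array([ 0.4263, -0.1176,  0.2039]), np.float64(0.004))
hinge (array([ 0.623 , -0.1631,  0.0825]), np.float64(0.0005)) (array([ 0.4313, -0.1875,  0.0827]), np.float64(0.0001))
tongue tip mid (array([0.5602, 0.2094, 0.0945]), np.float64(0.002)) rear (array([0.5484, 0.2715, 0.0982]), np.float64(0.0025))
[ 0.3017376  -0.37844091  0.14964032]
```

Emit:
{"api": "send_rows", "payload": {
  "increments": [
    {"roll": 0.95,"fingers": 0,"dz": -0.5},
    {"roll": 0.95,"fingers": 0,"dz": -0.5},
    {"roll": 0.95,"fingers": 0},
    {"roll": 0.95,"fingers": 0},
    {"roll": 0.95,"fingers": 0},
    {"roll": 0.95,"fingers": 0},
    {"roll": 0.95,"fingers": 0},
    {"roll": 0.95,"fingers": 0},
    {"roll": 0.95,"fingers": 0},
    {"roll": 0.93,"fingers": 0}
  ],
  "newtons": 20
}}

```text
validation failed for argument at $.in...
```

Emit:
{"api": "send_rows", "payload": {
  "increments": [
    {"dx": -0.8,"dy": 0.24},
    {"dx": -0.8,"dy": 0.24},
    {"dx": -0.8,"dy": 0.24},
    {"dx": -0.8,"dy": 0.24},
    {"dx": -0.8,"dy": 0.24},
    {"dx": -0.8,"dy": 0.24},
    {"dx": -0.8,"dy": 0.24},
    {"dx": -0.8,"dy": 0.24},
    {"dx": -0.8,"dy": 0.24},
    {"dx": -0.8,"dy": 0.24},
    {"dx": -0.8,"dy": 0.24},
    {"dx": -0.8,"dy": 0.24}
  ]
}}

```text
validation failed for argument at $.in...
```

Emit:
{"api": "send_rows", "payload": {
  "increments": [
    {"dx": 0,"dy": 0,"dz": -0.5,"roll": 0.95,"fingers": 0}
  ],
  "newtons": 20
}}

```text
clock: 0.22
ee_pos: [0.2368, 0.4957, 0.2574]
tcp_rot: [[-0.854, 0.521, -0.003], [0.521, 0.854, -0.003], [0.0, -0.004, -1.0]]
ft_force: [-0.6, 0.3, 0.5]
opening: 0.0802
grasp_force: 0.0
```

All five keys are required in every row.

Emit:
{"api": "send_rows", "payload": {
  "increments": [
    {"dx": 0,"dy": 0,"dz": -0.5,"roll": 0.95,"fingers": 0},
    {"dx": 0,"dy": 0,"dz": 0,"roll": 0.95,"fingers": 0},
    {"dx": 0,"dy": 0,"dz": 0,"roll": 0.95,"fingers": 0},
    {"dx": 0,"dy": 0,"dz": 0,"roll": 0.95,"fingers": 0},
    {"dx": 0,"dy": 0,"dz": 0,"roll": 0.95,"fingers": 0},
    {"dx": 0,"dy": 0,"dz": 0,"roll": 0.95,"fingers": 0},
    {"dx": 0,"dy": 0,"dz": 0,"roll": 0.95,"fingers": 0},
    {"dx": 0,"dy": 0,"dz": 0,"roll": 0.95,"fingers": 0},
    {"dx": 0,"dy": 0,"dz": 0,"roll": 0.93,"fingers": 0},
    {"dx": 0,"dy": 0,"dz": 0,"roll": 0,"fingers": 0}
  ]
}}

```text
clock: 1.48
ee_pos: [0.2371, 0.4961, 0.2785]
tcp_rot: [[-0.133, 0.991, -0.0], [0.991, 0.133, -0.001], [-0.0, -0.001, -1.0]]
ft_force: [-0.5, 0.7, 0.9]
opening: 0.0005
grasp_force: 0.0
```

Emit:
{"api": "send_rows", "payload": {
  "increments": [
    {"dx": -0.85,"dy": 0.25,"dz": 0,"roll": 0,"fingers": 0},
    {"dx": -0.85,"dy": 0.25,"dz": 0,"roll": 0,"fingers": 0},
    {"dx": -0.85,"dy": 0.25,"dz": 0,"roll": 0,"fingers": 0},
    {"dx": -0.85,"dy": 0.25,"dz": 0,"roll": 0,"fingers": 0},
    {"dx": -0.85,"dy": 0.25,"dz": 0,"roll": 0,"fingers": 0},
    {"dx": -0.85,"dy": 0.25,"dz": 0,"roll": 0,"fingers": 0},
    {"dx": -0.85,"dy": 0.25,"dz": 0,"roll": 0,"fingers": 0},
    {"dx": -0.85,"dy": 0.25,"dz": 0,"roll": 0,"fingers": 0},
    {"dx": -0.85,"dy": 0.25,"dz": 0,"roll": 0,"fingers": 0},
    {"dx": -0.85,"dy": 0.25,"dz": 0,"roll": 0,"fingers": 0},
    {"dx": -0.85,"dy": 0.25,"dz": 0,"roll": 0,"fingers": 0},
    {"dx": -0.85,"dy": 0.25,"dz": 0,"roll": 0,"fingers": 0},
    {"dx": 0,"dy": 0,"dz": 0,"roll": 0,"fingers": 0}
  ]
}}

```text
clock: 3.1
ee_pos: [0.4105, 0.1062, 0.2785]
tcp_rot: [[-0.131, 0.991, -0.0], [0.991, 0.131, -0.0], [-0.0, -0.0, -1.0]]
ft_force: [-0.2, 0.4, 0.1]
opening: 0.0005
grasp_force: 0.0
```

Emit:
{"api": "send_rows", "payload": {
  "increments": [
    {"dx": -0.81,"dy": 0.25,"dz": 0,"roll": 0,"fingers": 0},
    {"dx": -0.81,"dy": 0.25,"dz": 0,"roll": 0,"fingers": 0},
    {"dx": -0.81,"dy": 0.25,"dz": 0,"roll": 0,"fingers": 0},
    {"dx": -0.81,"dy": 0.25,"dz": 0,"roll": 0,"fingers": 0},
    {"dx": -0.81,"dy": 0.25,"dz": 0,"roll": 0,"fingers": 0},
    {"dx": -0.81,"dy": 0.25,"dz": 0,"roll": 0,"fingers": 0},
    {"dx": -0.81,"dy": 0.25,"dz": 0,"roll": 0,"fingers": 0},
    {"dx": -0.81,"dy": 0.25,"dz": 0,"roll": 0,"fingers": 0},
    {"dx": 0,"dy": 0,"dz": 0.7,"roll": 0,"fingers": 0},
    {"dx": 0,"dy": 0,"dz": 0.7,"roll": 0,"fingers": 0},
    {"dx": 0,"dy": 0,"dz": 0.4,"roll": 0,"fingers": 0},
    {"dx": 0,"dy": 0,"dz": 0,"roll": 0,"fingers": 0}
  ]
}}

```text
clock: 4.6
ee_pos: [0.5231, -0.1376, 0.2059]
tcp_rot: [[-0.134, 0.991, -0.002], [0.991, 0.134, 0.001], [0.002, -0.002, -1.0]]
ft_force: [0.5, -0.1, -0.1]
opening: 0.0008
grasp_force: 0.0
```

```bash
python3 - <<'E'
from h import *
f=grab_frame('scene'); save(f,'s1.png'); 
cv2.imwrite('pics/s1c.png',cv2.resize(np.clip(f['image'][160:320,200:400,::-1]*1.5,0,255).astype(np.uint8),(750,600),interpolation=cv2.INTER_CUBIC))
s=env.read_state();p=s['ee_pos'];print(p,s['ft_force'])
n=np.array([-.132,.9912]);print('n-coord',(p[:2]-[.5272,-.172])@n)
th=np.linspace(1.1,0,12);N=.125*np.cos(th)-.01*np.sin(th)-.009;Z=.072+.125*np.sin(th)+.01*np.cos(th)
print(np.c_[th,N,Z].round(3).tolist()); print((np.c_[np.diff(N),-np.diff(Z)]/.04).round(2).tolist())
E
```

```text
[ 0.52348765 -0.13795508  0.20686478] [ 0.43169521 -0.540182   -0.09639241]
n-coord 0.03423535909516291
[[1.1, 0.039, 0.188], [1.0, 0.05, 0.183], [0.9, 0.061, 0.176], [0.8, 0.071, 0.169], [0.7, 0.08, 0.16], [0.6, 0.089, 0.151], [0.5, 0.096, 0.141], [0.4, 0.102, 0.13], [0.3, 0.107, 0.118], [0.2, 0.112, 0.107], [0.1, 0.114, 0.094], [0.0, 0.116, 0.082]]
[[0.28, 0.13], [0.27, 0.16], [0.25, 0.19], [0.23, 0.21], [0.21, 0.23], [0.18, 0.25], [0.16, 0.27], [0.13, 0.28], [0.1, 0.3], [0.07, 0.31], [0.04, 0.31]]
```

View pics/s1c.png

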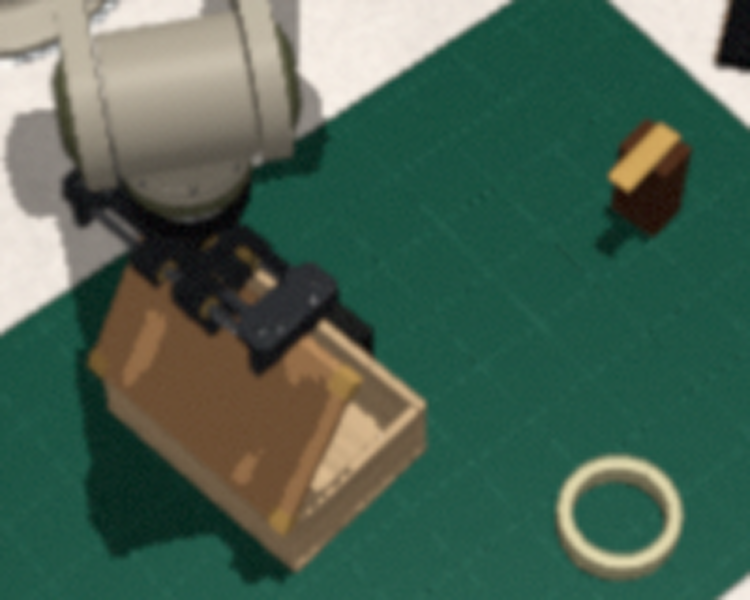

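The view shows the gripper above the lid near its free edge, with nothing touched so far. I'll start the closing arc in slow half steps.

Emit:
{"api": "send_rows", "payload": {
  "increments": [
    {"dx": 0.06,"dy": 0,"dz": 0.22,"roll": 0,"fingers": 0},
    {"dx": 0.06,"dy": 0,"dz": 0.23,"roll": 0,"fingers": 0},
    {"dx": 0.14,"dy": 0,"dz": 0.06,"roll": 0,"fingers": 0},
    {"dx": 0.14,"dy": 0,"dz": 0.07,"roll": 0,"fingers": 0},
    {"dx": 0.14,"dy": 0,"dz": 0.08,"roll": 0,"fingers": 0},
    {"dx": 0.13,"dy": 0,"dz": 0.08,"roll": 0,"fingers": 0},
    {"dx": 0.13,"dy": 0,"dz": 0.09,"roll": 0,"fingers": 0},
    {"dx": 0.12,"dy": 0,"dz": 0.1,"roll": 0,"fingers": 0}
  ]
}}

```text
clock: 5.65
ee_pos: [0.5185, -0.1019, 0.1694]
tcp_rot: [[-0.132, 0.991, 0.0], [0.991, 0.132, 0.0], [0.0, 0.0, -1.0]]
ft_force: [-0.6, -0.4, 1.7]
opening: 0.001
grasp_force: 0.5
```

Emit:
{"api": "send_rows", "payload": {
  "increments": [
    {"dx": 0.12,"dy": 0,"dz": 0.1,"roll": 0,"fingers": 0},
    {"dx": 0.11,"dy": 0,"dz": 0.11,"roll": 0,"fingers": 0},
    {"dx": 0.11,"dy": 0,"dz": 0.11,"roll": 0,"fingers": 0},
    {"dx": 0.1,"dy": 0,"dz": 0.12,"roll": 0,"fingers": 0},
    {"dx": 0.09,"dy": 0,"dz": 0.12,"roll": 0,"fingers": 0},
    {"dx": 0.09,"dy": 0,"dz": 0.13,"roll": 0,"fingers": 0},
    {"dx": 0.08,"dy": 0,"dz": 0.13,"roll": 0,"fingers": 0},
    {"dx": 0.08,"dy": 0,"dz": 0.14,"roll": 0,"fingers": 0},
    {"dx": 0.07,"dy": 0,"dz": 0.14,"roll": 0,"fingers": 0},
    {"dx": 0.06,"dy": 0,"dz": 0.14,"roll": 0,"fingers": 0},
    {"dx": 0.05,"dy": 0,"dz": 0.15,"roll": 0,"fingers": 0},
    {"dx": 0.05,"dy": 0,"dz": 0.15,"roll": 0,"fingers": 0},
    {"dx": 0.04,"dy": 0,"dz": 0.15,"roll": 0,"fingers": 0},
    {"dx": 0.03,"dy": 0,"dz": 0.15,"roll": 0,"fingers": 0}
  ]
}}

```text
clock: 7.4
ee_pos: [0.5128, -0.0594, 0.0955]
tcp_rot: [[-0.132, 0.991, -0.0], [0.991, 0.132, -0.0], [-0.0, -0.0, -1.0]]
ft_force: [-0.6, 0.9, 1.2]
opening: 0.0005
grasp_force: 0.3
```

Emit:
{"api": "send_rows", "payload": {
  "increments": [
    {"dx": 0.02,"dy": 0,"dz": 0.08,"roll": 0,"fingers": 0},
    {"dx": 0.02,"dy": 0,"dz": 0.08,"roll": 0,"fingers": 0},
    {"dx": 0,"dy": 0,"dz": 0.06,"roll": 0,"fingers": 0},
    {"dx": 0,"dy": 0,"dz": 0.04,"roll": 0,"fingers": 0},
    {"dx": 0,"dy": 0,"dz": 0.03,"roll": 0,"fingers": 0},
    {"dx": 0,"dy": 0,"dz": 0.03,"roll": 0,"fingers": 0}
  ]
}}

```text
clock: 8.15
ee_pos: [0.5126, -0.0579, 0.0831]
tcp_rot: [[-0.132, 0.991, 0.0], [0.991, 0.132, 0.0], [0.0, 0.0, -1.0]]
ft_force: [0.0, 1.5, 0.2]
opening: 0.0004
grasp_force: 0.3
```

Emit:
{"api": "send_rows", "payload": {
  "increments": [
    {"dx": 0,"dy": 0,"dz": 0.02,"roll": 0,"fingers": 0},
    {"dx": 0,"dy": 0,"dz": 0.02,"roll": 0,"fingers": 0},
    {"dx": 0,"dy": 0,"dz": 0,"roll": 0,"fingers": 0}
  ]
}}

```text
clock: 8.52
ee_pos: [0.5127, -0.0579, 0.0828]
tcp_rot: [[-0.132, 0.991, 0.001], [0.991, 0.132, -0.0], [-0.001, 0.001, -1.0]]
ft_force: [-5.1, 1.7, 14.1]
opening: 0.0002
grasp_force: 6.8
```

Emit:
{"api": "send_rows", "payload": {
  "increments": [
    {"dx": 0,"dy": 0,"dz": -0.2,"roll": 0,"fingers": 0},
    {"dx": 0,"dy": 0,"dz": -0.8,"roll": 0,"fingers": 0},
    {"dx": 0.3,"dy": 0,"dz": -0.9,"roll": 0,"fingers": 1},
    {"dx": 0.8,"dy": 0,"dz": -0.9,"roll": 0,"fingers": 1},
    {"dx": 0.8,"dy": 0,"dz": -0.9,"roll": 0,"fingers": 1},
    {"dx": 0.8,"dy": 0,"dz": -0.9,"roll": 0,"fingers": 1},
    {"dx": 0,"dy": 0,"dz": 0,"roll": 0,"fingers": 1},
    {"dx": 0,"dy": 0,"dz": 0,"roll": 0,"fingers": 1}
  ]
}}

```text
clock: 9.52
ee_pos: [0.4981, 0.0488, 0.2647]
tcp_rot: [[-0.132, 0.991, -0.001], [0.991, 0.132, -0.0], [0.0, -0.001, -1.0]]
ft_force: [-0.6, -0.1, 0.6]
opening: 0.0582
grasp_force: 0.0
```

```bash
python3 - <<'E'
from h import *
import pickle
f=grab_frame('wrist'); pickle.dump(f,open('w1.pkl','wb')); save(f,'w1.png'); c,d=ray(f,[[320,240]]);print(c,d)
f=grab_frame('top'); pickle.dump(f,open('t1.pkl','wb'))
P=np.array([[.5087,-.033,.082],[.5063,-.0152,.048],[.5516,.2571,.088]]);print(proj(pickle.load(open('w1.pkl','rb')),P))
E
```

```text
[0.48938495 0.1271213  0.41101021] [[ 0.03040401 -0.30727507 -0.95119304]]
[[321.81245734 291.63801677]
 [321.9047019  262.52860744]
 [425.31293549 -36.78288071]]
```

View pics/w1.png

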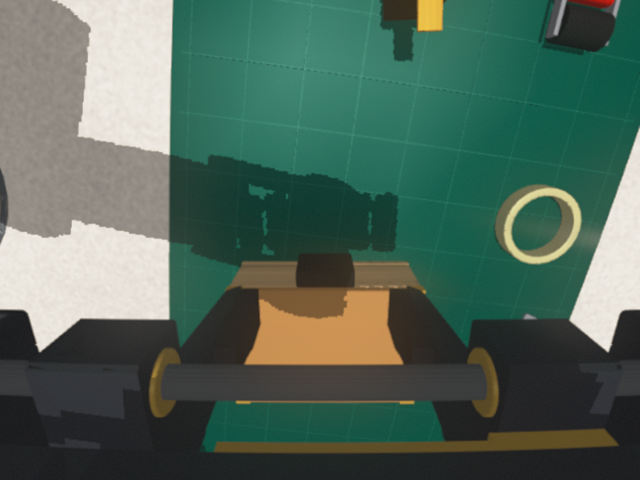

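The wrist view shows the lid lying flat on the case with the pad at columns 297–354, rows 253–290. The block is at the top, around (415,12).

```bash
python3 - <<'E'
from h import *
import pickle
f=pickle.load(open('w1.pkl','rb'));im=f['image'];hsv=cv2.cvtColor(im,cv2.COLOR_RGB2HSV)
wood=cv2.inRange(hsv,(5,60,60),(28,255,255));v=hsv[...,2]
for r in range(256,300,3):
    w=np.where(wood[r,200:450])[0]+200; 
    d=np.where(v[r,285:365]<50)[0]+285
    print(r,(w.min(),w.max()) if len(w) else None,(d.min(),d.max(),(d.min()+d.max())/2) if len(d) else None)
# predicted pad corners & front corners
m=np.array([.5087,-.033]);n=np.array([-.132,.9912]);e=np.array([.9912,.132])
def P(a,b,z): return [*(m+n*a+e*b),z]
print(proj(f,[P(0,-.1,.082),P(0,.1,.082),P(0,-.1,.0),P(0,.1,.0),P(.018,-.03,.076),P(.018,.03,.076),P(.018,-.03,.02),P(.018,.03,.02)]).round(1).tolist())
t=pickle.load(open('t1.pkl','rb'));cv2.imwrite('pics/c3.png',np.hstack([cv2.resize(t['image'][225:315,315:405,::-1],(400,400),interpolation=cv2.INTER_CUBIC),cv2.resize(im[240:310,215:435,::-1],(400,400),interpolation=cv2.INTER_CUBIC)]))
E
```

```text
256 None (np.int64(299), np.int64(350), np.float64(324.5))
259 None (np.int64(298), np.int64(349), np.float64(323.5))
262 (np.int64(242), np.int64(406)) (np.int64(299), np.int64(344), np.float64(321.5))
265 (np.int64(242), np.int64(408)) (np.int64(298), np.int64(340), np.float64(319.0))
268 (np.int64(240), np.int64(409)) (np.int64(298), np.int64(337), np.float64(317.5))
271 (np.int64(239), np.int64(411)) (np.int64(297), np.int64(340), np.float64(318.5))
274 (np.int64(237), np.int64(412)) (np.int64(297), np.int64(330), np.float64(313.5))
277 (np.int64(235), np.int64(414)) (np.int64(297), np.int64(327), np.float64(312.0))
280 (np.int64(234), np.int64(416)) (np.int64(297), np.int64(335), np.float64(316.0))
283 (np.int64(232), np.int64(418)) (np.int64(297), np.int64(318), np.float64(307.5))
286 (np.int64(229), np.int64(421)) None
289 (np.int64(226), np.int64(424)) None
292 (np.int64(258), np.int64(425)) None
295 (np.int64(258), np.int64(389)) None
298 (np.int64(258), np.int64(389)) None
[[222.6, 291.5], [421.1, 291.4], [240.4, 261.8], [404.0, 261.7], [291.9, 272.7], [351.7, 272.7], [296.0, 253.6], [348.1, 253.5]]
```

View pics/c3.png

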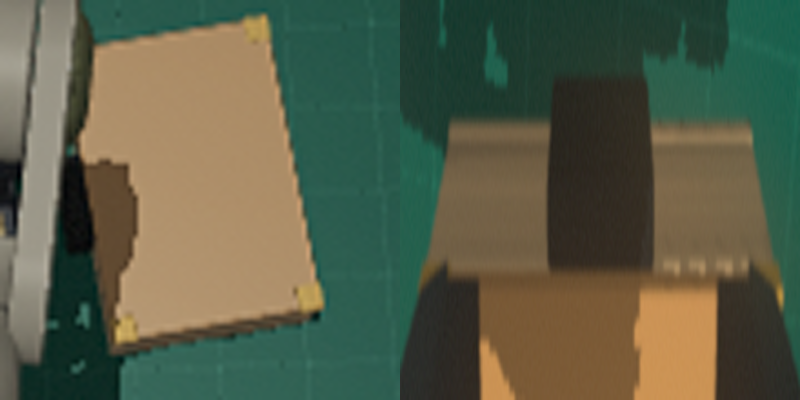

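Emit:
{"api": "send_rows", "payload": {
  "increments": [
    {"dx": 0.83,"dy": 0.33,"dz": 0.2,"roll": 0,"fingers": 1},
    {"dx": 0.83,"dy": 0.33,"dz": 0.2,"roll": 0,"fingers": 1},
    {"dx": 0.83,"dy": 0.33,"dz": 0.2,"roll": 0,"fingers": 1},
    {"dx": 0.83,"dy": 0.34,"dz": 0.2,"roll": 0,"fingers": 1},
    {"dx": 0.83,"dy": 0.34,"dz": 0.2,"roll": 0,"fingers": 1},
    {"dx": 0.83,"dy": 0.34,"dz": 0.2,"roll": 0,"fingers": 1},
    {"dx": 0,"dy": 0,"dz": 0,"roll": 0,"fingers": 1},
    {"dx": 0,"dy": 0,"dz": 0,"roll": 0,"fingers": 1}
  ]
}}

```text
clock: 10.62
ee_pos: [0.5519, 0.2562, 0.217]
tcp_rot: [[-0.131, 0.991, -0.001], [0.991, 0.131, -0.001], [-0.0, -0.001, -1.0]]
ft_force: [-0.2, -0.3, 1.4]
opening: 0.0881
grasp_force: 0.0
```

```bash
python3 - <<'E'
from h import *
import pickle
f=grab_frame('wrist'); pickle.dump(f,open('w2.pkl','wb')); save(f,'w2.png')
hsv=cv2.cvtColor(f['image'],cv2.COLOR_RGB2HSV);m=cv2.inRange(hsv,(18,120,120),(35,255,255))
for c in sorted(cv2.findContours(m,0,2)[0],key=cv2.contourArea)[-3:]:
    b=cv2.boxPoints(cv2.minAreaRect(c)); print(cv2.contourArea(c),cv2.approxPolyDP(c,3,True).reshape(-1,2).tolist());P=onplane(f,b,.092);print(P.round(4).tolist(),P.mean(0))
print(env.read_state()['ee_pos'])
E
```

```text
13.0 [[83, 383], [84, 391]]
[[0.3469, 0.0687, 0.092], [0.3493, 0.0784, 0.092], [0.3521, 0.0781, 0.092], [0.3496, 0.0685, 0.092]] [0.34948801 0.07343231 0.092     ]
46.0 [[553, 358], [561, 383], [560, 370]]
[[0.7751, 0.1626, 0.092], [0.7781, 0.164, 0.092], [0.7952, 0.1378, 0.092], [0.7921, 0.1363, 0.092]] [0.7851179  0.15018039 0.092     ]
1639.0 [[335, 206], [313, 207], [318, 283], [338, 282]]
[[0.5426, 0.2727, 0.092], [0.5604, 0.2757, 0.092], [0.5719, 0.2123, 0.092], [0.5529, 0.2089, 0.092]] [0.55695058 0.24241091 0.092     ]
[0.55190311 0.25599849 0.21737904]
```

View pics/w2.png

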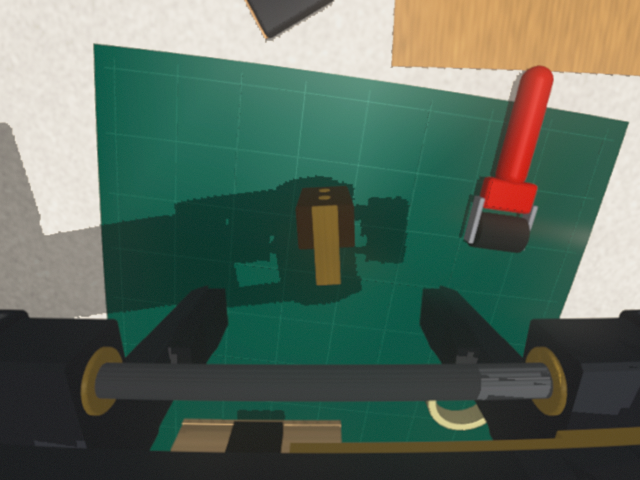

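The wrist view shows the block between the open fingers, with its tongue from (324,206) to (328,283). Its size checks out, and it's about 2.5° off the gripper.

Emit:
{"api": "send_rows", "payload": {
  "increments": [
    {"dx": 0.02,"dy": 0.04,"dz": 0,"roll": -0.4,"fingers": 1},
    {"dx": 0,"dy": 0,"dz": 0.9,"roll": 0,"fingers": 1},
    {"dx": 0,"dy": 0,"dz": 0.9,"roll": 0,"fingers": 1},
    {"dx": 0,"dy": 0,"dz": 0.9,"roll": 0,"fingers": 1},
    {"dx": 0,"dy": 0,"dz": 0.9,"roll": 0,"fingers": 1},
    {"dx": 0,"dy": 0,"dz": 0.5,"roll": 0,"fingers": 1},
    {"dx": 0,"dy": 0,"dz": 0.3,"roll": 0,"fingers": 1},
    {"dx": 0,"dy": 0,"dz": 0,"roll": 0,"fingers": 1}
  ]
}}

```text
clock: 11.68
ee_pos: [0.5533, 0.2576, 0.0415]
tcp_rot: [[-0.173, 0.985, -0.001], [0.985, 0.173, -0.0], [-0.0, -0.001, -1.0]]
ft_force: [0.5, -0.0, 0.4]
opening: 0.0884
grasp_force: 0.0
```

Emit:
{"api": "send_rows", "payload": {
  "increments": [
    {"dx": 0,"dy": 0,"dz": 0,"roll": 0,"fingers": 0.55},
    {"dx": 0,"dy": 0,"dz": 0,"roll": 0,"fingers": 0.5},
    {"dx": 0,"dy": 0,"dz": 0,"roll": 0,"fingers": 0.4},
    {"dx": 0,"dy": 0,"dz": 0,"roll": 0,"fingers": 0.4},
    {"dx": 0,"dy": 0,"dz": 0,"roll": 0,"fingers": 0.3},
    {"dx": 0,"dy": 0,"dz": 0,"roll": 0,"fingers": 0.3}
  ],
  "newtons": 35
}}

```text
clock: 12.42
ee_pos: [0.5532, 0.2583, 0.0417]
tcp_rot: [[-0.173, 0.985, -0.0], [0.985, 0.173, 0.0], [0.0, -0.0, -1.0]]
ft_force: [-0.1, -0.5, 2.0]
opening: 0.0457
grasp_force: 35.0
```

Emit:
{"api": "send_rows", "payload": {
  "increments": [
    {"dx": 0,"dy": 0,"dz": -0.1,"roll": 0,"fingers": 0.3},
    {"dx": 0,"dy": 0,"dz": -0.1,"roll": 0.2,"fingers": 0.3},
    {"dx": 0,"dy": 0,"dz": 0,"roll": 0.2,"fingers": 0.3},
    {"dx": -0.4,"dy": -0.15,"dz": 0,"roll": 0,"fingers": 0.3},
    {"dx": -0.69,"dy": -0.25,"dz": 0,"roll": 0,"fingers": 0.3},
    {"dx": -0.69,"dy": -0.25,"dz": 0,"roll": 0,"fingers": 0.3},
    {"dx": -0.69,"dy": -0.25,"dz": 0,"roll": 0,"fingers": 0.3},
    {"dx": -0.69,"dy": -0.25,"dz": 0,"roll": 0,"fingers": 0.3},
    {"dx": -0.69,"dy": -0.25,"dz": 0,"roll": 0,"fingers": 0.3},
    {"dx": -0.69,"dy": -0.25,"dz": 0,"roll": 0,"fingers": 0.3},
    {"dx": -0.69,"dy": -0.25,"dz": 0,"roll": 0,"fingers": 0.3},
    {"dx": -0.3,"dy": -0.13,"dz": 0,"roll": 0,"fingers": 0.3},
    {"dx": 0,"dy": 0,"dz": 0,"roll": 0,"fingers": 0.3}
  ]
}}

```text
clock: 14.05
ee_pos: [0.5017, 0.0277, 0.0496]
tcp_rot: [[-0.13, 0.991, -0.0], [0.991, 0.13, 0.0], [0.0, -0.0, -1.0]]
ft_force: [-0.4, 0.6, -2.5]
opening: 0.0459
grasp_force: 35.0
```

```bash
python3 - <<'E'
from h import *
import pickle
f=grab_frame('wrist'); pickle.dump(f,open('w3.pkl','wb')); save(f,'w3.png')
s=env.read_state();print(s['ee_pos'],s['ft_force'],s['opening'])
E
```

```text
[0.50187841 0.02833438 0.04960149] [ 0.12130508  0.21138362 -3.37504172] 0.04594399142339785
```

View pics/w3.png

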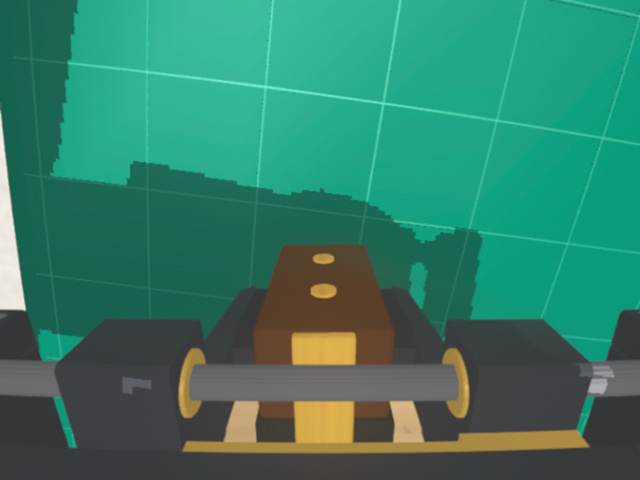

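The wrist view shows the block held square between the fingers, with the tongue centred at about column 324. I'll measure the camera's sideways bias from this known geometry.

```bash
python3 - <<'E'
from h import *
import pickle
e=np.array([.9912,.1315]);n=np.array([-.1315,.9912])
f=pickle.load(open('w3.pkl','rb'));hsv=cv2.cvtColor(f['image'],cv2.COLOR_RGB2HSV)
m=cv2.inRange(hsv,(15,120,100),(35,255,255));p=np.array([.5018,.0280])
for r in (338,345,352,358):
    x=np.where(m[r,270:380])[0]+270; P=onplane(f,[[x.min(),r],[x.max()+1,r]],.100)
    print(r,x.min(),x.max(),((P[:,:2]-p)@e).round(4),((P[:,:2]-p)@n).round(4))
# front face/top face walnut lower edges (rear), z=.096
P=onplane(f,[[258,331],[391,331],[283,244.5],[367,244.5]],.096);print(((P[:,:2]-p)@e).round(4))
P=onplane(f,[[283,244.5],[367,244.5]],.008);print('bottom',((P[:,:2]-p)@e).round(4),((P[:,:2]-p)@n).round(4))
f=pickle.load(open('w1.pkl','rb'));q=np.array([.5087,-.033])
for uv,z in (([[299,256],[351,256]],.02),([[242,262],[407,262]],0.),([[297,280],[354.5,280]],.076),([[226,290],[425,290]],.082)):
    P=onplane(f,uv,z);d=(P[:,:2]-q)@e;print(z,d.round(4),d.mean(),((P[:,:2]-q)@n).round(4))
E
```

```text
338 291 356 [-0.0086  0.0117] [0.0157 0.0157]
345 291 356 [-0.0087  0.0117] [0.0132 0.0132]
352 291 356 [-0.0087  0.0118] [0.0107 0.0106]
358 291 356 [-0.0088  0.0119] [0.0085 0.0084]
[-0.0194  0.0228 -0.0104  0.0141]
bottom [-0.0208  0.0253] [0.0149 0.0149]
0.02 [-0.0266  0.0334] 0.0033970378297260816 [0.015 0.015]
0.0 [-0.098   0.1038] 0.002864501879596394 [-0.0004 -0.0004]
0.076 [-0.0251  0.0331] 0.003969909550085837 [0.01 0.01]
0.082 [-0.0964  0.1038] 0.00370350760212889 [0.0016 0.0016]
```

Emit:
{"api": "send_rows", "payload": {
  "increments": [
    {"dx": -0.2,"dy": -0.01,"dz": 0,"roll": 0,"fingers": 0.3},
    {"dx": -0.2,"dy": 0,"dz": 0,"roll": 0,"fingers": 0.3},
    {"dx": -0.1,"dy": 0,"dz": 0,"roll": 0,"fingers": 0.3},
    {"dx": 0,"dy": 0,"dz": 0.07,"roll": 0,"fingers": 0.3},
    {"dx": 0,"dy": 0,"dz": 0.07,"roll": 0,"fingers": 0.3},
    {"dx": 0,"dy": 0,"dz": 0.04,"roll": 0,"fingers": 0.3},
    {"dx": 0,"dy": 0,"dz": 0,"roll": 0,"fingers": 0.3}
  ]
}}

```text
clock: 14.98
ee_pos: [0.5041, 0.0085, 0.0422]
tcp_rot: [[-0.132, 0.991, -0.0], [0.991, 0.132, 0.0], [0.0, -0.0, -1.0]]
ft_force: [0.6, -0.5, -2.7]
opening: 0.0457
grasp_force: 35.0
```

Emit:
{"api": "send_rows", "payload": {
  "increments": [
    {"dx": 0,"dy": 0,"dz": 0.01,"roll": 0,"fingers": 0.3},
    {"dx": 0,"dy": 0,"dz": 0.01,"roll": 0,"fingers": 0.3},
    {"dx": 0,"dy": 0,"dz": 0,"roll": 0,"fingers": 0.3}
  ]
}}

```text
clock: 15.35
ee_pos: [0.5042, 0.0084, 0.0416]
tcp_rot: [[-0.132, 0.991, 0.0], [0.991, 0.132, -0.0], [-0.0, 0.0, -1.0]]
ft_force: [0.9, 1.0, -1.6]
opening: 0.0458
grasp_force: 35.0
```

Emit:
{"api": "send_rows", "payload": {
  "increments": [
    {"dx": 0,"dy": 0,"dz": 0.01,"roll": 0,"fingers": 0.3},
    {"dx": 0,"dy": 0,"dz": 0,"roll": 0,"fingers": 0.3}
  ]
}}

```text
clock: 15.6
ee_pos: [0.5042, 0.0084, 0.0416]
tcp_rot: [[-0.132, 0.991, 0.0], [0.991, 0.132, -0.0], [-0.0, 0.0, -1.0]]
ft_force: [-2.1, 0.6, 5.8]
opening: 0.0458
grasp_force: 35.0
```

```bash
cat > ft.py <<'E'
from h import *
a=[]
for i in range(6):
    grab_frame('wrist'); s=env.read_state(); a.append([*s['ft_force'],*s['ee_pos']])
a=np.array(a);n=np.array([-.1315,.9912,0]);m=a.mean(0);print(m.round(4),a.std(0).round(4),'push',m[:3]@n,'n-coord',(m[3:]-[.5087,-.033,0])@n,s['grasp_force'])
E
python3 ft.py
```

```text
[-2.2211  0.6504  5.7071  0.5042  0.0084  0.0416] [0.4231 0.2696 0.2387 0.     0.     0.    ] push 0.9367468691351388 n-coord 0.04163891095712422 34.98626857995987
```

Emit:
{"api": "send_rows", "payload": {
  "increments": [
    {"dx": 0,"dy": 0,"dz": -0.006,"roll": 0,"fingers": 0.3},
    {"dx": -0.05,"dy": 0,"dz": 0,"roll": 0,"fingers": 0.3},
    {"dx": -0.05,"dy": 0,"dz": 0,"roll": 0,"fingers": 0.3},
    {"dx": -0.04,"dy": 0,"dz": 0,"roll": 0,"fingers": 0.3},
    {"dx": 0,"dy": 0,"dz": 0,"roll": 0,"fingers": 0.3}
  ]
}}

```text
clock: 16.52
ee_pos: [0.505, 0.0034, 0.0416]
tcp_rot: [[-0.131, 0.991, 0.001], [0.991, 0.131, 0.001], [0.001, 0.001, -1.0]]
ft_force: [-0.8, 7.5, 4.8]
opening: 0.0459
grasp_force: 35.0
```

```bash
python3 ft.py
```

```text
[-1.1195e+00  6.6517e+00  6.1742e+00  5.0500e-01  3.5000e-03  4.1600e-02] [0.5824 0.3058 0.5602 0.     0.     0.    ] push 6.740379337034645 n-coord 0.03661510940401649 34.98030809685588
```

Emit:
{"api": "send_rows", "payload": {
  "increments": [
    {"dx": 0,"dy": 0,"dz": -0.008,"roll": 0,"fingers": 0.3},
    {"dx": 0,"dy": 0,"dz": 0,"roll": 0,"fingers": 0.3},
    {"dx": 0,"dy": 0,"dz": 0,"roll": 0,"fingers": 0.3}
  ]
}}

```text
clock: 17.2
ee_pos: [0.505, 0.0034, 0.0416]
tcp_rot: [[-0.132, 0.991, 0.0], [0.991, 0.132, 0.001], [0.001, 0.0, -1.0]]
ft_force: [0.2, 6.2, 1.5]
opening: 0.0457
grasp_force: 35.0
```

```bash
python3 ft.py
```

```text
[7.6400e-02 5.9900e+00 2.1281e+00 5.0500e-01 3.4000e-03 4.1600e-02] [0.5364 0.5252 0.2643 0.     0.     0.    ] push 5.927243132976022 n-coord 0.03657770044040097 34.98173756059259
```

Emit:
{"api": "send_rows", "payload": {
  "increments": [
    {"dx": 0,"dy": 0,"dz": -0.005,"roll": 0,"fingers": 0.3},
    {"dx": -0.04,"dy": 0,"dz": 0,"roll": 0,"fingers": 0.3},
    {"dx": 0,"dy": 0,"dz": 0,"roll": 0,"fingers": 0.3},
    {"dx": 0,"dy": 0,"dz": 0,"roll": 0,"fingers": 0.3}
  ]
}}

```text
clock: 18.0
ee_pos: [0.5052, 0.002, 0.0417]
tcp_rot: [[-0.131, 0.991, 0.0], [0.991, 0.131, 0.001], [0.001, 0.0, -1.0]]
ft_force: [0.1, 7.2, 0.9]
opening: 0.0463
grasp_force: 35.0
```

```bash
python3 ft.py
```

```text
[4.1890e-01 7.3391e+00 3.2120e-01 5.0520e-01 2.0000e-03 4.1700e-02] [0.0953 0.5244 0.4766 0.     0.     0.    ] push 7.219437380462597 n-coord 0.0351297014403921 34.98005292378366
```

Emit:
{"api": "send_rows", "payload": {
  "increments": [
    {"dx": -0.025,"dy": 0,"dz": -0.003,"roll": 0,"fingers": 0.3},
    {"dx": -0.025,"dy": 0,"dz": 0,"roll": 0,"fingers": 0.3},
    {"dx": 0,"dy": 0,"dz": 0,"roll": 0,"fingers": 0.3},
    {"dx": 0,"dy": 0,"dz": 0,"roll": 0,"fingers": 0.3}
  ]
}}

```text
clock: 18.8
ee_pos: [0.5054, 0.0004, 0.0417]
tcp_rot: [[-0.131, 0.991, -0.0], [0.991, 0.131, 0.002], [0.002, 0.0, -1.0]]
ft_force: [1.4, 9.4, -0.7]
opening: 0.0457
grasp_force: 35.0
```

```bash
python3 ft.py
```

```text
[ 1.1773e+00  9.4558e+00 -1.0211e+00  5.0540e-01  3.0000e-04  4.1700e-02] [0.4156 0.5878 0.2324 0.     0.     0.    ] push 9.217739786143257 n-coord 0.033484641027273186 34.97881578281522
```

Emit:
{"api": "send_rows", "payload": {
  "increments": [
    {"dx": -0.02,"dy": 0,"dz": 0.002,"roll": 0,"fingers": 0.3},
    {"dx": 0,"dy": 0,"dz": 0,"roll": 0,"fingers": 0.3},
    {"dx": 0,"dy": 0,"dz": 0,"roll": 0,"fingers": 0.3},
    {"dx": 0,"dy": 0,"dz": 0,"roll": 0,"fingers": 0.3}
  ]
}}

```text
clock: 19.6
ee_pos: [0.5055, -0.0002, 0.0417]
tcp_rot: [[-0.131, 0.991, -0.0], [0.991, 0.131, 0.002], [0.002, 0.0, -1.0]]
ft_force: [0.8, 11.0, 0.9]
opening: 0.0458
grasp_force: 35.0
```

```bash
python3 ft.py; python3 - <<'E'
from h import *
import pickle
f=grab_frame('wrist'); g=grab_frame('scene'); pickle.dump((f,g),open('w4.pkl','wb'))
a=cv2.resize(f['image'][240:480,160:480,::-1],(400,300),interpolation=cv2.INTER_CUBIC)
b=cv2.resize(np.clip(g['image'][205:280,250:350,::-1]*1.7,0,255).astype(np.uint8),(400,300),interpolation=cv2.INTER_CUBIC)
cv2.imwrite('pics/c4.png',np.hstack([a,b]))
E
```

```text
[ 9.0210e-01  1.1251e+01  3.3490e-01  5.0540e-01 -2.0000e-04  4.1700e-02] [0.3389 0.2829 0.4815 0.     0.     0.    ] push 11.03332559196531 n-coord 0.03290376111649541 34.97856188099831
```

View pics/c4.png

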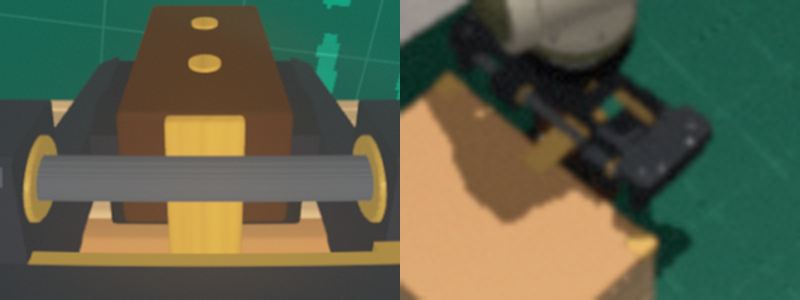

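```bash
python3 - <<'E'
from h import *
import pickle
f,g=pickle.load(open('w4.pkl','rb'))
e=np.array([.9912,.1315,0]);n=np.array([-.1315,.9912,0]);p=np.array([.5054,-.0002,0])
# expected projections, tool frame: block top front edge, pad top edges, body
def P(a,b,z): return p+n*a+e*b+[0,0,z]
print(proj(f,[P(-.018,-.023,.088),P(-.018,.023,.088),P(-.018,-.03,.076),P(-.018,.03,.076),P(-.03,-.03,.076),P(-.03,.03,.076),P(-.03,-.1,.082),P(-.03,.1,.082)]).round(1).tolist())
hsv=cv2.cvtColor(f['image'],cv2.COLOR_RGB2HSV)
for r in (400,406,410,414,418,424): print(r,[hsv[r,x].tolist()[2] for x in range(236,412,4)])
a=cv2.resize(f['image'][390:445,220:430,::-1],(800,210*1),interpolation=cv2.INTER_CUBIC);cv2.imwrite('pics/c5.png',np.clip(a*1.8,0,255).astype(np.uint8))
E
```

```text
[[253.3, 414.8], [384.9, 414.7], [240.6, 390.8], [398.3, 390.7], [243.0, 415.6], [396.1, 415.5], [60.4, 423.3], [578.9, 422.9]]
400 [130, 128, 126, 109, 103, 105, 109, 108, 108, 109, 109, 109, 111, 110, 112, 127, 127, 127, 127, 126, 128, 128, 127, 129, 130, 129, 128, 129, 128, 126, 112, 112, 111, 110, 110, 110, 110, 110, 108, 105, 105, 103, 126, 128]
406 [202, 202, 203, 143, 66, 68, 102, 107, 107, 105, 107, 108, 109, 107, 108, 219, 220, 219, 220, 221, 223, 221, 221, 224, 226, 224, 222, 224, 223, 212, 109, 109, 109, 107, 110, 108, 107, 106, 99, 70, 69, 104, 201, 201]
410 [219, 219, 219, 200, 68, 69, 101, 108, 107, 106, 107, 107, 108, 109, 107, 217, 220, 219, 220, 219, 223, 221, 222, 223, 226, 224, 222, 223, 223, 211, 109, 108, 107, 108, 109, 109, 107, 108, 96, 68, 67, 138, 219, 219]
414 [207, 209, 210, 196, 69, 69, 93, 108, 106, 108, 107, 108, 108, 108, 108, 216, 221, 219, 220, 219, 223, 221, 221, 223, 225, 223, 222, 223, 223, 209, 110, 110, 110, 108, 109, 109, 107, 108, 79, 70, 68, 154, 209, 208]
418 [179, 180, 180, 182, 122, 99, 99, 100, 99, 100, 97, 98, 97, 96, 94, 215, 220, 219, 220, 220, 223, 221, 221, 223, 225, 223, 221, 223, 223, 206, 93, 95, 98, 97, 97, 97, 98, 100, 101, 102, 112, 181, 182, 182]
424 [184, 185, 184, 185, 185, 185, 185, 185, 185, 187, 185, 186, 186, 186, 187, 213, 221, 219, 219, 220, 223, 221, 221, 223, 225, 224, 221, 223, 222, 206, 187, 186, 186, 187, 186, 187, 186, 186, 186, 185, 185, 186, 185, 186]
```

View pics/c5.png

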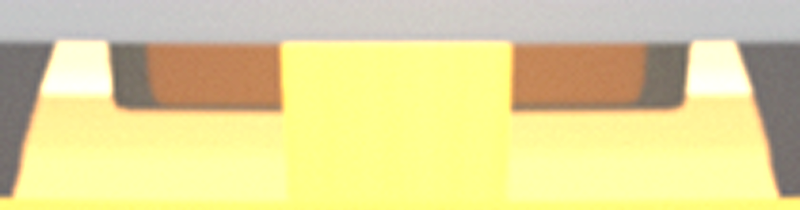

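The crop shows the pad at columns 249–401 (centre 325.0) behind the block at 259–389 (centre 324.3). That is within about 0.3 mm of centre and square, with the tongue over the lid. The push reads 11 N, including roughly 1 N of bench friction, so I'll hand in.

```bash
python3 -c "
from cell import env,ticket
print(env.read_state()['ft_force'],ticket.sign_off())"
```

```text
the job is handed in; nothing more can be done
[ 1.38008802 12.25548489  0.95040419] None
```

I shut the lid and handed the job in with the clasp block standing square against the pad, within about 0.3 mm of centre, tongue over the lid, still gripped and pressed; the wrist push averaged 11.0 N (12 N in the last single reading), which I put at about 10 N on the pad after roughly 1 N of estimated bench friction.

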